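# Put the sockets back in their wells

## Robot

A 6-joint arm with a two-finger parallel gripper is mounted at the origin on the work surface. World frame = base frame: x ahead of the robot, y to its left, z up, the work surface at z = 0. Lengths are in m, angles in rad, forces in N, time in s.
With the tool pointing down it reaches from about 0.375 to 0.975 m from the base axis. Payload 3.8 kg.
Tool frame: the origin (TCP) lies midway between the tips of the shut fingers; the grasp point (between the pads) lies 19 mm behind it; x points along the fingers, y is the direction in which the jaws open and shut, and the axes are right-handed (so a half turn about x gives the same grasp; the last joint's range is limited). The gripper opens to 88 mm and grips with 3 to 60 N. Pads are 18 mm wide; open, the fingers measure 123 mm over their backs; the gripper's body (75 mm by 187 mm) begins 45 mm behind the grasp point.
Start: joints at [-1.223, 0.264, 1.604, -0, 1.274, -0.037], TCP at [0.253, -0.626, 0.239] pointing down, gripper open.
Joint ranges: [-2.63, 2.63], [-0.94, 2.18], [0.31, 2.57], [-1.31, 4.45], [0, 2.66], [-2.55, 2.55]. Speed limits (rad/s): [2.57, 2.57, 3.14, 3.14, 3.14, 3.14].

## Interface

Orientations are given as a unit quaternion [w, x, y, z].
In Python, from rig import state, grab_frame, calibration, finish_job gives the robot as it stands.
- The arm moves only by the shell command python3 -m inch 'ROWS' [FORCE]. ROWS is text: rows parted by semicolons, each of 7 numbers parted by spaces: the shift along the tool's x, y, z in mm, then the turn, a rotation vector about the tool's x, y, z in rad, then the closure, from 0 (fully open) to 1 (shut). A call has 1 to 20 rows; each row shifts and turns the commanded pose from where the row before left it, along the tool's axes as they then stand; what a row does not reach is not made up. A row lasts 1/8 s, in which the tool goes at most 62.5 mm and 10.7 degrees, less where a joint would pass 70% of its speed; a pose out of reach is approached as far as the arm can. A call with a gripper value outside its range is refused whole. The fingers move at their own pace and stop on an object; FORCE is the grip in N (left out, the last holds). Time passes only in rows, so rows that do not move let the fingers close. It gives the time, the measured TCP pose, the force and the opening at its end, in the units of the state.
- state(): the state, without advancing time (a new reading comes with each control period).
- grab_frame(name): name is "scene" or "top" or "wrist"; returns the picture (420x560x3 uint8, red, green, blue); there is no depth.
- calibration(name): a dict with "fx", "fy", "cx", "cy" (pixels), "origin" and "attitude" of the camera in the world. Camera axes: x right, y down, z forward; pixel columns grow to the right and rows downward; lengths in m; the calibration is good to about 2 mm. The wrist camera is an equidistant fisheye: a pixel r from the principal point sees the ray r / f radians off the axis. A picture is of the moment at which its call begins: read the wrist's pose just before it. calibration takes no time and is no camera call; for the wrist camera it gives the pose at the moment of the call.
- finish_job(): hands the job in, once; it reports no verdict.
The state is a dict: "time_s": time; "q": joint angles; "joint_velocities": joint speeds; "tau": joint torques, N m; "tool_pos": TCP position; "tool_rot": TCP orientation; "contact_force": force on the tool from outside, world axes, zero at the start; "ft_torque": the same for the moment, N m; "opening": finger opening in m.
Only numpy, scipy, OpenCV 4.12 (cv2) and the standard library are available. Lean on these libraries where they do the work, as an engineer would, in place of code of your own. Each camera call takes 0.05 s, during which the arm holds its last target. There are 200 camera calls.

## Task

Put the four loose steel wrench sockets away in the row of grey modules: stand each one upright in the well of its own size, the smallest socket in the smallest well and so on up to the largest, down on the well's floor. Set them down rather than dropping them, and leave the big hex nut and the white pipe coupling where they are.

Things in the scene. Friction and masses are not known exactly. Their poses are not given: they have to be found in the camera images.
- socket_24 (a point): the smallest of the four bright steel wrench sockets: an upright round cylinder 24 mm in diameter and 52 mm tall, about 0.10 kg, with a black hexagon on its top face. Starts standing loose on the bench. The point is its centre, half-way up (26 mm above its foot); z is its axis, pointing up
- socket_32 (a point): the second smallest of the four bright steel wrench sockets: an upright round cylinder 32 mm in diameter and 56 mm tall, about 0.18 kg, with a black hexagon on its top face. Starts standing loose on the bench. The point is its centre, half-way up (28 mm above its foot); z is its axis, pointing up
- socket_41 (a point): the second largest of the four bright steel wrench sockets: an upright round cylinder 41 mm in diameter and 60 mm tall, about 0.30 kg, with a black hexagon on its top face. Starts standing loose on the bench. The point is its centre, half-way up (30 mm above its foot); z is its axis, pointing up
- socket_50 (a point): the largest of the four bright steel wrench sockets: an upright round cylinder 50 mm in diameter and 64 mm tall, about 0.45 kg, with a black hexagon on its top face. Starts standing loose on the bench. The point is its centre, half-way up (32 mm above its foot); z is its axis, pointing up
- well_24 (a point): the well for the 24 mm socket, the smallest of the four: a black-floored round recess 34 mm in diameter and 6 mm deep, its mouth bevelled by 2 mm, in the middle of a fixed grey plastic module 80 mm square. The module's top is 12 mm above the bench, the well's floor 6 mm. The four modules stand in one straight row, 90 mm apart, in a shuffled order. The point is the centre of the well's floor; z is up, y runs along the row, x across it
- well_32 (a point): the well for the 32 mm socket, the second smallest of the four: a black-floored round recess 43 mm in diameter and 6 mm deep, its mouth bevelled by 2 mm, in the middle of a fixed grey plastic module 80 mm square. The module's top is 12 mm above the bench, the well's floor 6 mm. The four modules stand in one straight row, 90 mm apart, in a shuffled order. The point is the centre of the well's floor; z is up, y runs along the row, x across it
- well_41 (a point): the well for the 41 mm socket, the second largest of the four: a black-floored round recess 52 mm in diameter and 6 mm deep, its mouth bevelled by 2 mm, in the middle of a fixed grey plastic module 80 mm square. The module's top is 12 mm above the bench, the well's floor 6 mm. The four modules stand in one straight row, 90 mm apart, in a shuffled order. The point is the centre of the well's floor; z is up, y runs along the row, x across it
- well_50 (a point): the well for the 50 mm socket, the largest of the four: a black-floored round recess 61 mm in diameter and 6 mm deep, its mouth bevelled by 2 mm, in the middle of a fixed grey plastic module 80 mm square. The module's top is 12 mm above the bench, the well's floor 6 mm. The four modules stand in one straight row, 90 mm apart, in a shuffled order. The point is the centre of the well's floor; z is up, y runs along the row, x across it
- hex_nut (a point): a big loose steel hexagonal nut lying flat, 46 mm across flats and 24 mm tall; not a socket. The point is its centre, 12 mm above the bench
- pipe_coupling (a point): a loose white plastic pipe coupling (short tube) standing upright, 48 mm in diameter and 45 mm tall; not a socket. The point is its centre, 22.5 mm above its foot
Not all that is in view belongs to the job. Leave any purple look-alike of the part that bears well_41 alone.

How it is judged:
At the end, for the whole second after the job is handed in: Each of the four sockets stands upright (within 0.1 rad) on the floor of the well of its own size, its centre within 9 mm of the well's centre and its foot within 2.5 mm of the floor, released and at rest (horizontal distance between socket_24 and well_24 below 0.009 m and z of socket_24 in the frame of well_24 between 0.022 and 0.0285 m and angle between each of socket_24, socket_32, socket_41, socket_50's own z axis and vertical below 0.1 rad and linear speed of each of socket24, socket32, socket41, socket50 below 0.02 m/s and angular speed of each of socket24, socket32, socket41, socket50 below 0.2 rad/s and contact force between the fingers and socket24 below 0.1 N and horizontal distance between socket_32 and well_32 below 0.009 m and z of socket_32 in the frame of well_32 between 0.024 and 0.0305 m and contact force between the fingers and socket32 below 0.1 N and horizontal distance between socket_41 and well_41 below 0.009 m and z of socket_41 in the frame of well_41 between 0.026 and 0.0325 m and contact force between the fingers and socket41 below 0.1 N and horizontal distance between socket_50 and well_50 below 0.009 m and z of socket_50 in the frame of well_50 between 0.028 and 0.0345 m and contact force between the fingers and socket50 below 0.1 N); the robot touches nothing.
It fails at once if the hex nut or the pipe coupling is moved by more than 20 mm (distance of any of hex_nut, pipe_coupling from where it was at the start of the episode above 0.02 m).
It fails at once if a socket is dropped from more than about 25 mm (it moves faster than 0.7 m/s out of the fingers) ((linear speed of socket24 above 0.7 m/s and contact force between the fingers and socket24 below 0.05 N) or (linear speed of socket32 above 0.7 m/s and contact force between the fingers and socket32 below 0.05 N) or (linear speed of socket41 above 0.7 m/s and contact force between the fingers and socket41 below 0.05 N) or (linear speed of socket50 above 0.7 m/s and contact force between the fingers and socket50 below 0.05 N)).
It also fails if it takes over 99 s, if anything falls off the work surface, if the arm or the gripper's body presses on something with over 40 N, if the wrist force passes 120 N, or if a joint passes its speed limit or range.

## Working session

There is one attempt and no reset: what is moved stays moved. The work goes in short steps, Python scripts to look and compute and a shell command to move; the robot and the scene stay as the last step left them, time stands still between calls to the robot, and variables do not carry over. Pictures are saved under pics/ and viewed, about 12 in all and at most 16, crops included, and the job is handed in when it is done.

```bash
mkdir -p pics; ls; python3 - <<'E'
from rig import *
import cv2
print(state())
for n in("scene","top"):
    c=calibration(n);print(n,c)
    cv2.imwrite(f"pics/{n}0.png",grab_frame(n)[:,:,::-1])
E
```

```text
pics
{'time_s': 0.0, 'q': array([-1.22289498e+00,  2.64746829e-01,  1.60535873e+00, -1.22610674e-05,
        1.27370937e+00, -3.69236988e-02]), 'joint_velocities': array([ 0.00074648, -0.0008495 ,  0.00068785,  0.00151678, -0.00194336,
       -0.00095062]), 'tau': array([ 2.06227478e-04, -5.02099514e+01, -3.56876063e+01,  7.28595536e-02,
        2.92055384e-02, -1.88603995e-04]), 'tool_pos': array([ 0.25313056, -0.62497374,  0.23740052]), 'tool_rot': array([-0.13444382, -0.69393122, -0.13599496,  0.69418275]), 'contact_force': array([-0.16735669, -0.2044564 ,  0.39490138]), 'ft_torque': array([-0.02902748,  0.0035377 , -0.02020008]), 'opening': 0.08816656215740903}
scene {'fx': 388.8891601738754, 'fy': 388.8891601738754, 'cx': 277.7857351115257, 'cy': 204.93552661314854, 'origin': array([ 0.83480206, -0.28304463,  0.75626692]), 'attitude': array([-0.25614738,  0.86708646,  0.41002792, -0.12011119])}
top {'fx': 513.4008119513198, 'fy': 513.4008119513198, 'cx': 277.49018403530215, 'cy': 211.7395345287464, 'origin': array([ 0.31174618, -0.02131984,  1.14862585]), 'attitude': array([-0.05550236,  0.70829343, -0.70224286,  0.04576972])}
```

View pics/top0.png

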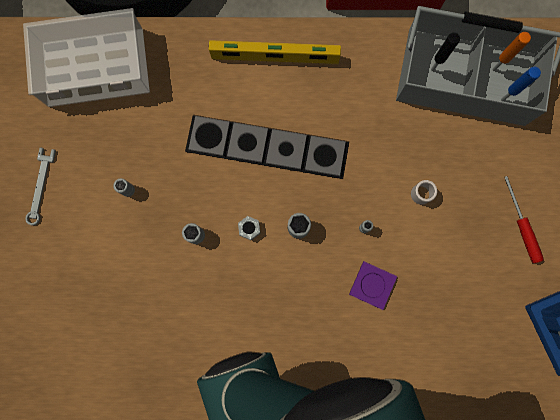

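View pics/scene0.png

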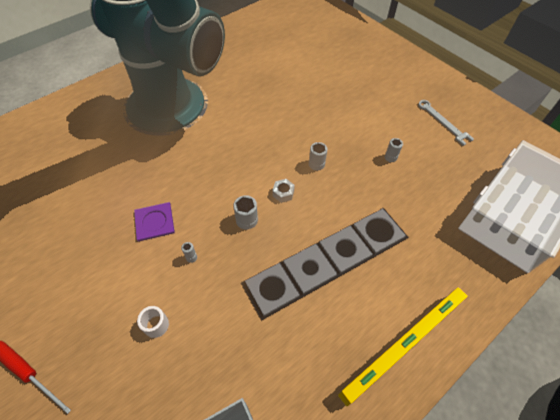

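Candidates in the top picture:
- **Sockets:** (121,186), (191,233), (299,225) and (367,227).
- **Not sockets:** the nut at (249,228) and the coupling at (425,193).
- **Wells:** (209,135) looks like 50, (248,142) like 32, (286,149) like 24 and (325,156) like 41.
- **Decoy:** the purple plate at (373,286), to be left alone.

Next I check sizes and measure.

```bash
cat > h.py <<'E'
import numpy as np,cv2
from rig import *
from scipy.spatial.transform import Rotation as R
def rot(q): return R.from_quat([q[1],q[2],q[3],q[0]])
def ray(c,u,v,fish=False):
    x,y=(u-c['cx'])/c['fx'],(v-c['cy'])/c['fy']
    if fish:
        r=np.hypot(x,y); d=np.array([x/r*np.sin(r),y/r*np.sin(r),np.cos(r)]) if r>0 else np.array([0,0,1.])
    else: d=np.array([x,y,1.])
    return rot(c['attitude']).apply(d)
def onz(c,u,v,z,fish=False):
    d=ray(c,u,v,fish); return c['origin']+d*(z-c['origin'][2])/d[2]
def dark(im,u,v,thr,rad=22):
    g=im.max(2); m=(g<thr).astype(np.uint8)
    n,l,s,ce=cv2.connectedComponentsWithStats(m,connectivity=4)
    best=min((np.hypot(*(ce[i]-[u,v])),i) for i in range(1,n) if s[i,4]>8)
    return ce[best[1]],s[best[1],4]
E
python3 - <<'E'
from h import *
im=cv2.imread("pics/top0.png");c=calibration("top");im2=cv2.imread("pics/scene0.png");c2=calibration("scene")
T={'w50':(209,135,.006),'w32':(248,142,.006),'w24':(286,149,.006),'w41':(325,156,.006),
's_a':(121,186,.056),'s_b':(191,233,.060),'s50':(299,225,.064),'s24':(367,227,.052),'nut':(249,228,.024),'coup':(425,193,.045)}
S={'w50':(380,229),'w32':(346,248),'w24':(310,267),'w41':(272,288),'s_a':(396,143),'s_b':(319,149),'s50':(245,204),'s24':(188,246),'nut':(284,186),'coup':(152,321)}
for k,(u,v,z) in T.items():
    for cc,ii,p in((c,im,(u,v)),(c2,im2,S[k])):
        for thr in (45,60):
            ce,a=dark(ii,*p,thr); print(k,thr,ce.round(1),a,onz(cc,*ce,z).round(4)[:2],end=' | ')
    print()
cv2.imwrite("pics/c1.png",cv2.resize(im[110:260,95:355],None,fx=3,fy=3,interpolation=cv2.INTER_CUBIC))
E
```

```text
w50 45 [208.4 135.2] 533 [0.6534 0.1561] | w50 60 [208.2 135.2] 554 [0.6535 0.1565] | w50 45 [546.4 121.5] 16 [0.7111 0.7492] | w50 60 [379.3 233.5] 170 [0.66   0.1508] | 
w32 45 [246.9 141.9] 266 [0.638  0.0671] | w32 60 [246.8 141.7] 280 [0.6384 0.0672] | w32 45 [546.4 121.5] 16 [0.7111 0.7492] | w32 60 [345.7 248.3] 213 [0.639  0.0681] | 
w24 45 [285.8 148.5] 168 [ 0.6229 -0.0223] | w24 60 [285.6 148.4] 178 [ 0.6232 -0.0219] | w24 45 [546.4 121.5] 16 [0.7111 0.7492] | w24 60 [309.9 267.4] 142 [ 0.623  -0.0209] | 
w41 45 [324.6 155.3] 393 [ 0.6075 -0.1111] | w41 60 [324.7 155.2] 410 [ 0.6078 -0.1113] | w41 45 [168.8   1.7] 30 [-0.426   0.2661] | w41 60 [276.1 289.1] 189 [ 0.615 -0.105] | 
s_a 45 [123.6 184.7] 9 [0.5263 0.33  ] | s_a 60 [120.1 184.8] 52 [0.526  0.3376] | s_a 45 [546.4 121.5] 16 [0.7193 0.6804] | s_a 60 [379.3 233.5] 170 [0.6716 0.1219] | 
s_b 45 [190.8 232.3] 110 [0.4231 0.1791] | s_b 60 [190.8 232.1] 145 [0.4235 0.1792] | s_b 45 [168.8   1.7] 30 [-0.3352  0.2266] | s_b 60 [345.7 248.3] 213 [0.6531 0.0428] | 
s50 45 [299.  223.9] 241 [ 0.4424 -0.0517] | s50 60 [299.  223.9] 243 [ 0.4425 -0.0517] | s50 45 [168.8   1.7] 30 [-0.3285  0.2237] | s50 60 [276.1 289.1] 189 [ 0.632  -0.1188] | 
s24 45 [367.4 225.1] 33 [ 0.4426 -0.1987] | s24 60 [367.5 225. ] 34 [ 0.4427 -0.1988] | s24 45 [106.1  16.1] 630 [-0.4025  0.038 ] | s24 60 [256.4 306.3] 98 [ 0.631  -0.1651] | 
nut 45 [248.4 227.5] 115 [0.4385 0.0588] | nut 60 [248.5 227.4] 120 [0.4386 0.0585] | nut 45 [168.8   1.7] 30 [-0.3957  0.253 ] | nut 60 [309.9 267.4] 142 [ 0.6281 -0.0272] | 
coup 45 [367.4 225.1] 33 [ 0.4434 -0.1998] | coup 60 [426.6 190.4] 9 [ 0.5203 -0.3294] | coup 45 [106.1  16.1] 630 [-0.4148  0.0412] | coup 60 [256.4 306.3] 98 [ 0.6289 -0.1639] |
```

View pics/c1.png

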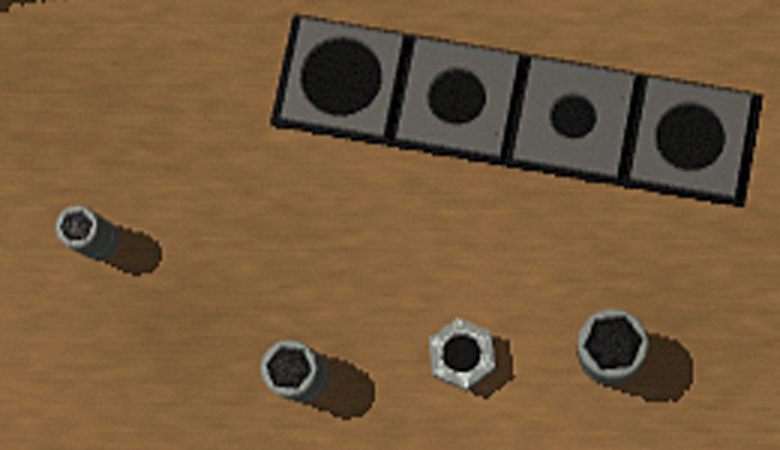

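The crop shows the wells left to right as 50, 32, 24, 41. The left socket is clearly smaller than the second, so they are the 32 and the 41. The nut lies between the 41 and the 50.

```bash
cat >> h.py <<'E'
P={'w50':(.6535,.1563),'w32':(.638,.0672),'w24':(.623,-.0221),'w41':(.6077,-.1112),
's32':(.526,.3376),'s41':(.4233,.1791),'s50':(.4425,-.0517),'s24':(.4427,-.1988)}
rx=np.array([.9857,-.1688,0]); rz=np.array([0,0,-1.])
def go(k,z,sgn=1):
    """shift (mm, tool axes) and turn to bring TCP over k at height z, jaws across row"""
    s=state(); Rt=rot(s['tool_rot']); M=Rt.as_matrix()
    y=rx*sgn; G=np.column_stack([rz,y,np.cross(rz,y)])
    p=P[k] if isinstance(k,str) else k
    d=np.array([*p,z])-s['tool_pos']
    print(k,z,'shift',(M.T@d*1000).round(1),'turn',R.from_matrix(M.T@G).as_rotvec().round(3),'q',s['q'].round(2),'t',round(s['time_s'],2),'pos',s['tool_pos'].round(4),'open',round(s['opening'],4),'F',s['contact_force'].round(1))
E
python3 -c "
from h import *
print(rot(state()['tool_rot']).as_matrix().round(3))
go('s24',.15,1);go('s24',.15,-1)"
```

```text
[[-0.001  0.375 -0.927]
 [ 0.002 -0.927 -0.375]
 [-1.    -0.002 -0.   ]]
s24 0.15 shift [  88.2 -323.7 -335.7] turn [-1.016e+00 -1.000e-03  2.000e-03] q [-1.22  0.26  1.61 -0.    1.27 -0.04] t 0.1 pos [ 0.2532 -0.625   0.2375] open 0.0882 F [0.1 0.4 0.1]
s24 0.15 shift [  88.2 -323.7 -335.7] turn [2.125e+00 2.000e-03 1.000e-03] q [-1.22  0.26  1.61 -0.    1.27 -0.04] t 0.1 pos [ 0.2532 -0.625   0.2375] open 0.0882 F [0.1 0.4 0.1]
```

```bash
python3 -m inch '0 0 0 -0.127 0 0 0;0 0 0 -0.127 0 0 0;0 0 0 -0.127 0 0 0;0 0 0 -0.127 0 0 0;0 0 0 -0.127 0 0 0;0 0 0 -0.127 0 0 0;0 0 0 -0.127 0 0 0;0 0 0 -0.127 0 0 0;0 9.6 -37.7 0 0 0 0;0 9.6 -37.7 0 0 0 0;0 9.6 -37.7 0 0 0 0;0 9.6 -37.7 0 0 0 0;0 9.6 -37.7 0 0 0 0;0 9.6 -37.7 0 0 0 0;0 9.6 -37.7 0 0 0 0;0 9.6 -37.7 0 0 0 0;0 9.6 -37.7 0 0 0 0;0 9.6 -37.7 0 0 0 0;0 9.6 -37.7 0 0 0 0;0 9.6 -37.7 0 0 0 0'
python3 -m inch '0 0 0 0 0 0 0;0 0 0 0 0 0 0' 30
python3 -c "
from h import *
go('s24',.15)
c=calibration('wrist');print(c);cv2.imwrite('pics/w1.png',grab_frame('wrist')[:,:,::-1])"
```

```text
time_s: 2.6
tool_pos: [0.4435, -0.1979, 0.2383]
tool_rot: [-0.456, -0.541, -0.456, 0.541]
contact_force: [0.6, 0.6, 0.9]
opening: 0.088
time_s: 2.85
tool_pos: [0.4431, -0.1995, 0.2384]
tool_rot: [-0.456, -0.54, -0.456, 0.541]
contact_force: [-0.4, -1.2, -0.1]
opening: 0.0882
s24 0.15 shift [88.4 -0.5 -0.6] turn [0.    0.    0.001] q [-0.47 -0.1   2.   -0.    1.25 -0.3 ] t 2.85 pos [ 0.4431 -0.1995  0.2384] open 0.0882 F [-0.4 -1.2 -0.1]
{'fx': 325.19226210127806, 'fy': 325.19226210127806, 'cx': 279.95368732769435, 'cy': 210.05099071741347, 'origin': array([ 0.45581497, -0.11850234,  0.38430881]), 'attitude': array([ 0.15658158,  0.98404047, -0.08342057, -0.01369572])}
```

View pics/w1.png

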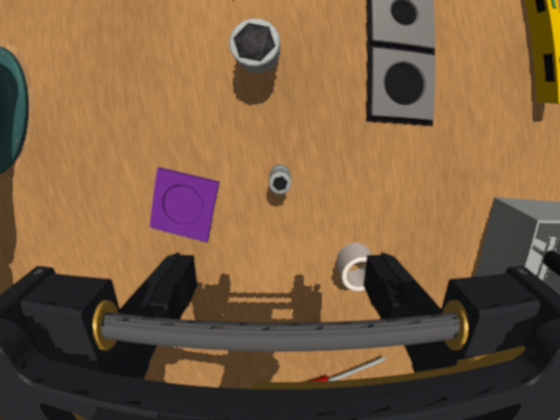

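The wrist view shows s24's top at about (280,184), s50's top at about (255,41), the 41 well at about (404,83) and the 24 well at about (404,12). I'll compare these with the top-camera positions.

```bash
python3 - <<'E'
from h import *
im=cv2.imread("pics/w1.png");c=calibration("wrist")
for k,u,v,z in(('s24',280,184,.052),('s50',255,41,.064),('w41',404,83,.006),('w24',404,12,.006)):
    for t in(45,60):
        ce,a=dark(im,u,v,t);print(k,ce.round(1),a,onz(c,*ce,z,True)[:2].round(4),P[k])
E
```

```text
s24 [279.6 183. ] 104 [ 0.4418 -0.1964] (0.4427, -0.1988)
s24 [279.6 183.1] 114 [ 0.4419 -0.1964] (0.4427, -0.1988)
s50 [265.   51.8] 22 [ 0.4508 -0.0618] (0.4425, -0.0517)
s50 [252.9  43.8] 556 [ 0.4407 -0.0515] (0.4425, -0.0517)
w41 [403.5  83.2] 1189 [ 0.6067 -0.1087] (0.6077, -0.1112)
w41 [403.6  83. ] 1254 [ 0.6068 -0.1086] (0.6077, -0.1112)
w24 [403.2  11.7] 435 [ 0.6225 -0.0192] (0.623, -0.0221)
w24 [403.4  11.7] 476 [ 0.6228 -0.0191] (0.623, -0.0221)
```

The cameras agree to about 2.5 mm, and the offset is the same for all of them, so I use the mean. Picking s24.

```bash
python3 -m inch '27 -1 -1.7 0 0 0 0;27 0 0 0 0 0 0;27 0 0 0 0 0 0;27 0 0 0 0 0 0;27 0 0 0 0 0 0;27 0 0 0 0 0 0;27 0 0 0 0 0 0.3;20 0 0 0 0 0 0.3;10 0 0 0 0 0 0.3;0 0 0 0 0 0 0.5;0 0 0 0 0 0 0.6;0 0 0 0 0 0 0.65;0 0 0 0 0 0 0.7;0 0 0 0 0 0 0.75;0 0 0 0 0 0 1;0 0 0 0 0 0 1;0 0 0 0 0 0 1;0 0 0 0 0 0 1' 25
python3 -m inch '-5 0 0 0 0 0 1;-10 0 0 0 0 0 1;-20 0 0 0 0 0 1;-30 0 0 0 0 0 1;-30 0 0 0 0 0 1;-30 0 0 0 0 0 1;0 0 0 0 0 0 1'
python3 -c "
from h import *
go((.6226,-.0207),.16)
cv2.imwrite('pics/w2.png',grab_frame('wrist')[120:,100:460,::-1])"
```

```text
time_s: 5.15
tool_pos: [0.4431, -0.1975, 0.0202]
tool_rot: [0.456, 0.541, 0.456, -0.541]
contact_force: [-0.9, 0.8, 6.0]
opening: 0.0232
time_s: 6.02
tool_pos: [0.4448, -0.1984, 0.1476]
tool_rot: [0.458, 0.542, 0.454, -0.54]
contact_force: [0.6, -0.4, -1.3]
opening: 0.0233
(0.6226, -0.0207) 0.16 shift [ -11.9  145.3 -205.2] turn [-0.     0.002 -0.006] q [-0.47 -0.02  2.1   0.    1.06 -0.3 ] t 6.03 pos [ 0.4448 -0.1984  0.1476] open 0.0233 F [ 0.6 -0.4 -1.3]
```

View pics/w2.png

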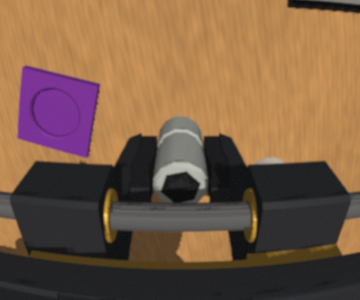

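s24 is held between the pads (opening 23 mm) and stands straight.

```bash
python3 -m inch '0 18.2 -25.6 0 0 0 1;0 18.2 -25.6 0 0 0 1;0 18.2 -25.6 0 0 0 1;0 18.2 -25.6 0 0 0 1;0 18.2 -25.6 0 0 0 1;0 18.2 -25.6 0 0 0 1;0 18.2 -25.6 0 0 0 1;0 18.2 -25.6 0 0 0 1;15 0 0 0 0 0 1;30 0 0 0 0 0 1;25 0 0 0 0 0 1;10 0 0 0 0 0 1;0 0 0 0 0 0 1;0 0 0 0 0 0 1'
python3 -c "
from h import *
go((.6226,-.0207),.0262)
cv2.imwrite('pics/w3.png',grab_frame('wrist')[120:,100:460,::-1])"
```

```text
time_s: 7.82
tool_pos: [0.6214, -0.0205, 0.0655]
tool_rot: [0.456, 0.541, 0.455, -0.54]
contact_force: [0.3, -0.1, -0.7]
opening: 0.0232
(0.6226, -0.0207) 0.0262 shift [39.3  1.1 -0. ] turn [-0.001 -0.    -0.001] q [-0.07  0.32  1.87 -0.    0.95  0.1 ] t 7.83 pos [ 0.6214 -0.0205  0.0655] open 0.0232 F [ 0.3 -0.1 -0.7]
```

View pics/w3.png

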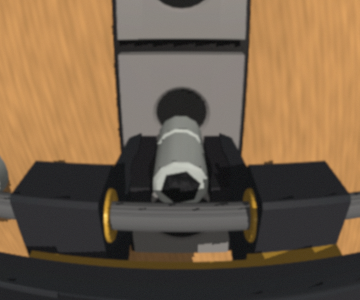

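Socket 24 is centred above its well, with the black recess showing just ahead of its foot in perspective. Lowering it.

```bash
python3 -m inch '10 1 0 0 0 0 1;10 0 0 0 0 0 1;8 0 0 0 0 0 1;4 0 0 0 0 0 1;3 0 0 0 0 0 1;2 0 0 0 0 0 1;1 0 0 0 0 0 1;0 0 0 0 0 0 1;0 0 0 0 0 0 1'
python3 -c "
from h import *
go((.6226,-.0207),.0262)"
```

```text
time_s: 9.0
tool_pos: [0.622, -0.0204, 0.0269]
tool_rot: [0.456, 0.541, 0.456, -0.541]
contact_force: [-0.1, 0.1, -1.5]
opening: 0.0231
(0.6226, -0.0207) 0.0262 shift [0.7 0.6 0.2] turn [-0. -0. -0.] q [-0.07  0.37  1.89 -0.    0.88  0.1 ] t 9.0 pos [ 0.622  -0.0204  0.0269] open 0.0231 F [-0.1  0.1 -1.5]
```

```bash
python3 -m inch '0.7 0.5 0 0 0 0 1;0 0 0 0 0 0 1;0 0 0 0 0 0 0.7;0 0 0 0 0 0 0.6;0 0 0 0 0 0 0.4;0 0 0 0 0 0 0.2;0 0 0 0 0 0 0.2;0 0 0 0 0 0 0.2;-15 0 0 0 0 0 0.2;-30 0 0 0 0 0 0;-40 0 0 0 0 0 0;-40 0 0 0 0 0 0;-40 0 0 0 0 0 0;-30 0 0 0 0 0 0;0 0 0 0 0 0 0'
python3 -c "
from h import *
go('s50',.22)
c=calibration('wrist');im=grab_frame('wrist')[:,:,::-1];cv2.imwrite('pics/w4.png',im)
for k,u,v,z in(('w32',0,0,.006),):pass
print(c)"
```

```text
time_s: 10.88
tool_pos: [0.6247, -0.0206, 0.2256]
tool_rot: [0.458, 0.543, 0.454, -0.539]
contact_force: [0.4, -0.8, 0.3]
opening: 0.0883
s50 0.22 shift [   4.2 -174.3   61.5] turn [-0.    -0.001 -0.008] q [-0.07  0.17  1.74  0.    1.22  0.1 ] t 10.88 pos [ 0.6247 -0.0206  0.2256] open 0.0883 F [ 0.4 -0.8  0.3]
{'fx': 325.19226210127806, 'fy': 325.19226210127806, 'cx': 279.95368732769435, 'cy': 210.05099071741347, 'origin': array([0.63614787, 0.06040332, 0.37164046]), 'attitude': array([ 0.15631843,  0.984045  , -0.08444142, -0.00946731])}
```

View pics/w4.png

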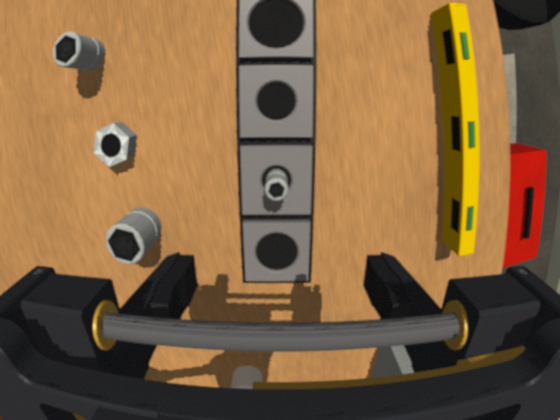

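Socket 24 stands in its well at (276,185). Next is s50: transfer, descend and grip.

```bash
python3 -m inch '0 -29 10 0 0 0 0;0 -29 10 0 0 0 0;0 -29 10 0 0 0 0;0 -29 10 0 0 0 0;0 -29 10 0 0 0 0;0 -29.5 10 0 0 0 0;0 0 0 0 0 0 0;20 0 0 0 0 0 0;30 0 0 0 0 0 0;30 0 0 0 0 0 0;25 0 0 0 0 0 0;0 0 0 0 0 0 0;0 0 0 0 0 0 0'
python3 -c "
from h import *
go((.442,-.0505),.03)
c=calibration('wrist');im=grab_frame('wrist')[:,:,::-1];cv2.imwrite('pics/w5.png',im[120:,100:460])"
```

```text
time_s: 12.55
tool_pos: [0.441, -0.05, 0.1163]
tool_rot: [0.456, 0.541, 0.456, -0.541]
contact_force: [0.0, 0.2, 0.7]
opening: 0.0882
(0.442, -0.0505) 0.03 shift [86.3  1.1  0.3] turn [-0. -0. -0.] q [-0.17 -0.06  2.2   0.    1.    0.  ] t 12.55 pos [ 0.441  -0.05    0.1163] open 0.0882 F [0.  0.2 0.7]
```

View pics/w5.png

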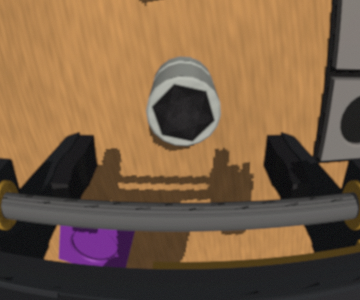

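The 50 socket is centred between the open fingers, at (183,110) in the crop. Descending and gripping.

```bash
python3 -m inch '20 1 0 0 0 0 0;25 0 0 0 0 0 0;20 0 0 0 0 0 0;14 0 0 0 0 0 0;7 0 0 0 0 0 0;0 0 0 0 0 0 0.2;0 0 0 0 0 0 0.3;0 0 0 0 0 0 0.36;0 0 0 0 0 0 0.4;0 0 0 0 0 0 0.45;0 0 0 0 0 0 1;0 0 0 0 0 0 1;0 0 0 0 0 0 1' 35
python3 -c "
from h import *
go('w50',.03)"
python3 -m inch '-5 0 0 0 0 0 1;-10 0 0 0 0 0 1;-20 0 0 0 0 0 1;-30 0 0 0 0 0 1;-30 0 0 0 0 0 1;-20 0 0 0 0 0 1;0 0 0 0 0 0 1;0 0 0 0 0 0 1'
python3 -c "
from h import *
go((.653,.1577),.145)"
```

```text
time_s: 14.22
tool_pos: [0.4422, -0.0504, 0.0305]
tool_rot: [0.456, 0.541, 0.455, -0.54]
contact_force: [2.9, -1.2, 1.7]
opening: 0.0486
w50 0.03 shift [   0.9  173.2 -239.4] turn [-0.    -0.    -0.002] q [-0.17  0.07  2.26  0.    0.81  0.  ] t 14.22 pos [ 0.4422 -0.0504  0.0305] open 0.0486 F [ 2.9 -1.2  1.7]
time_s: 15.22
tool_pos: [0.44, -0.05, 0.1439]
tool_rot: [-0.455, -0.54, -0.456, 0.541]
contact_force: [-0.2, -0.1, -4.1]
opening: 0.0493
(0.653, 0.1577) 0.145 shift [  -1.5  174.8 -240.8] turn [-0.     0.     0.002] q [-0.17 -0.1   2.18 -0.    1.06  0.  ] t 15.22 pos [ 0.44   -0.05    0.1439] open 0.0493 F [-0.2 -0.1 -4.1]
```

```bash
python3 -m inch '0 17.5 -24.1 0 0 0 1;0 17.5 -24.1 0 0 0 1;0 17.5 -24.1 0 0 0 1;0 17.5 -24.1 0 0 0 1;0 17.5 -24.1 0 0 0 1;0 17.5 -24.1 0 0 0 1;0 17.5 -24.1 0 0 0 1;0 17.5 -24.1 0 0 0 1;0 17.5 -24.1 0 0 0 1;0 17.5 -24.1 0 0 0 1;15 0 0 0 0 0 1;30 0 0 0 0 0 1;20 0 0 0 0 0 1;10 0 0 0 0 0 1;0 0 0 0 0 0 1;0 0 0 0 0 0 1'
python3 -c "
from h import *
go((.653,.1577),.0365)"
```

```text
time_s: 17.23
tool_pos: [0.6554, 0.1578, 0.0712]
tool_rot: [0.456, 0.541, 0.455, -0.54]
contact_force: [0.5, 1.1, -4.0]
opening: 0.0493
(0.653, 0.1577) 0.0365 shift [34.7 -2.4  0.5] turn [-0.001 -0.001 -0.002] q [ 0.2   0.4   1.75 -0.    0.99  0.37] t 17.23 pos [0.6554 0.1578 0.0712] open 0.0493 F [ 0.5  1.1 -4. ]
```

```bash
python3 -m inch '10 -2 0.5 0 0 0 1;10 0 0 0 0 0 1;7 0 0 0 0 0 1;3 0 0 0 0 0 1;2 0 0 0 0 0 1;1 0 0 0 0 0 1;0.7 0 0 0 0 0 1;0 0 0 0 0 0 1;0 0 0 0 0 0 1'
python3 -c "
from h import *
go((.653,.1577),.0365)"
```

```text
time_s: 18.35
tool_pos: [0.6527, 0.1576, 0.0366]
tool_rot: [0.456, 0.541, 0.456, -0.54]
contact_force: [-0.6, 0.4, -4.0]
opening: 0.0491
(0.653, 0.1577) 0.0365 shift [ 0.1  0.3 -0.2] turn [-0.    -0.    -0.001] q [0.2  0.44 1.77 0.   0.93 0.37] t 18.35 pos [0.6527 0.1576 0.0366] open 0.0491 F [-0.6  0.4 -4. ]
```

```bash
python3 -m inch '0.6 0 0 0 0 0 1;0.4 0 0 0 0 0 1;0 0 0 0 0 0 1;0 0 0 0 0 0 0.4;0 0 0 0 0 0 0.3;0 0 0 0 0 0 0.2;0 0 0 0 0 0 0;0 0 0 0 0 0 0;0 0 0 0 0 0 0;-15 0 0 0 0 0 0;-30 0 0 0 0 0 0;-40 0 0 0 0 0 0;-40 0 0 0 0 0 0;-30 0 0 0 0 0 0;0 0 0 0 0 0 0'
python3 -m inch '0 -29 2.1 0 0 0 0;0 -29 2.1 0 0 0 0;0 -29 2.1 0 0 0 0;0 -29 2.1 0 0 0 0;0 -29 2.1 0 0 0 0;0 -29 2.1 0 0 0 0;0 -29 2.1 0 0 0 0;0 -28 2.1 0 0 0 0;20 0 0 0 0 0 0;30 0 0 0 0 0 0;20 0 0 0 0 0 0;0 0 0 0 0 0 0;0 0 0 0 0 0 0'
python3 -c "
from h import *
go((.4228,.180),.03)
c=calibration('wrist');im=grab_frame('wrist')[:,:,::-1];cv2.imwrite('pics/w6.png',im)"
```

```text
time_s: 20.23
tool_pos: [0.6549, 0.1581, 0.1953]
tool_rot: [0.457, 0.543, 0.454, -0.538]
contact_force: [-0.6, -0.6, -0.5]
opening: 0.0882
time_s: 21.85
tool_pos: [0.4219, 0.18, 0.1203]
tool_rot: [-0.456, -0.541, -0.456, 0.541]
contact_force: [1.1, 0.2, 0.4]
opening: 0.0882
(0.4228, 0.18) 0.03 shift [90.3  1.  -0.1] turn [-0.  0.  0.] q [ 0.35 -0.04  2.17  0.    1.01  0.52] t 21.85 pos [0.4219 0.18   0.1203] open 0.0882 F [1.1 0.2 0.4]
```

View pics/w6.png

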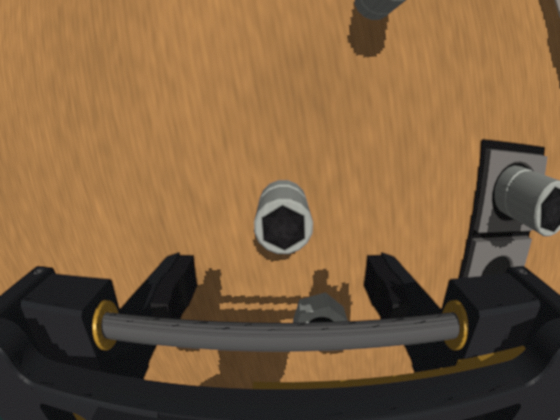

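Socket 41 at (283,225) is centred between the fingers, and socket 50 stands in its well on the right. Gripping.

```bash
python3 -m inch '25 1 0 0 0 0 0;25 0 0 0 0 0 0;20 0 0 0 0 0 0;14 0 0 0 0 0 0;7 0 0 0 0 0 0.2;0 0 0 0 0 0 0.3;0 0 0 0 0 0 0.4;0 0 0 0 0 0 0.46;0 0 0 0 0 0 0.5;0 0 0 0 0 0 0.55;0 0 0 0 0 0 1;0 0 0 0 0 0 1;0 0 0 0 0 0 1' 30
python3 -c "
from h import *
go('w41',.03)"
python3 -m inch '-5 0 0 0 0 0 1;-10 0 0 0 0 0 1;-20 0 0 0 0 0 1;-30 0 0 0 0 0 1;-30 0 0 0 0 0 1;-25 0 0 0 0 0 1;0 0 0 0 0 0 1;0 0 0 0 0 0 1'
python3 -c "
from h import *
go((.6072,-.1099),.145)"
```

```text
time_s: 23.52
tool_pos: [0.4235, 0.18, 0.0297]
tool_rot: [0.456, 0.541, 0.456, -0.54]
contact_force: [1.5, -0.6, 3.5]
opening: 0.0405
w41 0.03 shift [-2.000e-01  2.309e+02  2.558e+02] turn [-0.    -0.    -0.001] q [ 0.35  0.1   2.23 -0.    0.81  0.52] t 23.52 pos [0.4235 0.18   0.0297] open 0.0405 F [ 1.5 -0.6  3.5]
time_s: 24.52
tool_pos: [0.422, 0.1796, 0.1484]
tool_rot: [-0.456, -0.54, -0.456, 0.541]
contact_force: [-0.4, 0.1, -3.2]
opening: 0.0401
(0.6072, -0.1099) 0.145 shift [  3.2 231.5 254. ] turn [-0.     0.001  0.001] q [ 0.35 -0.07  2.15  0.    1.07  0.52] t 24.52 pos [0.422  0.1796 0.1484] open 0.0401 F [-0.4  0.1 -3.2]
```

```bash
python3 -m inch '0 23.1 25.4 0 0 0 1;0 23.1 25.4 0 0 0 1;0 23.1 25.4 0 0 0 1;0 23.1 25.4 0 0 0 1;0 23.1 25.4 0 0 0 1;0 23.1 25.4 0 0 0 1;0 23.1 25.4 0 0 0 1;0 23.1 25.4 0 0 0 1;0 23.1 25.4 0 0 0 1;0 23.1 25.4 0 0 0 1;15 0 0 0 0 0 1;30 0 0 0 0 0 1;20 0 0 0 0 0 1;10 0 0 0 0 0 1;0 0 0 0 0 0 1;0 0 0 0 0 0 1'
python3 -c "
from h import *
go((.6072,-.1099),.0357)"
```

```text
time_s: 26.52
tool_pos: [0.6084, -0.1095, 0.0753]
tool_rot: [0.456, 0.541, 0.455, -0.54]
contact_force: [-0.6, 0.4, -2.6]
opening: 0.0403
(0.6072, -0.1099) 0.0357 shift [39.6 -1.2  0.6] turn [-0.     0.    -0.002] q [-0.22  0.3   1.88  0.    0.96 -0.05] t 26.52 pos [ 0.6084 -0.1095  0.0753] open 0.0403 F [-0.6  0.4 -2.6]
```

```bash
python3 -m inch '12 -1 0.6 0 0 0 1;12 0 0 0 0 0 1;8 0 0 0 0 0 1;4 0 0 0 0 0 1;2 0 0 0 0 0 1;1 0 0 0 0 0 1;0.5 0 0 0 0 0 1;0 0 0 0 0 0 1;0 0 0 0 0 0 1'
python3 -c "
from h import *
go((.6072,-.1099),.0357)"
```

```text
time_s: 27.65
tool_pos: [0.6065, -0.11, 0.0357]
tool_rot: [-0.456, -0.541, -0.456, 0.541]
contact_force: [-4.8, 1.1, 5.5]
opening: 0.0405
(0.6072, -0.1099) 0.0357 shift [-0.   0.7 -0.2] turn [-0.  0. -0.] q [-0.22  0.35  1.9  -0.    0.89 -0.05] t 27.65 pos [ 0.6065 -0.11    0.0357] open 0.0405 F [-4.8  1.1  5.5]
```

```bash
python3 -m inch '0 0 0 0 0 0 0.5;0 0 0 0 0 0 0.4;0 0 0 0 0 0 0.3;0 0 0 0 0 0 0;0 0 0 0 0 0 0;0 0 0 0 0 0 0;-15 0 0 0 0 0 0;-30 0 0 0 0 0 0;-40 0 0 0 0 0 0;-40 0 0 0 0 0 0;-30 0 0 0 0 0 0;0 0 0 0 0 0 0'
python3 -m inch '0 -13 -35.7 0 0 0 0;0 -13 -35.7 0 0 0 0;0 -13 -35.7 0 0 0 0;0 -13 -35.7 0 0 0 0;0 -13 -35.7 0 0 0 0;0 -13 -35.7 0 0 0 0;0 -13 -35.7 0 0 0 0;0 -13 -35.7 0 0 0 0;0 -13 -35.7 0 0 0 0;0 -13 -35.7 0 0 0 0;0 -13 -35.7 0 0 0 0;0 -13 -35.7 0 0 0 0;20 0 0 0 0 0 0;30 0 0 0 0 0 0;20 0 0 0 0 0 0;0 0 0 0 0 0 0;0 0 0 0 0 0 0'
python3 -c "
from h import *
go((.5255,.3388),.026)
c=calibration('wrist');im=grab_frame('wrist')[:,:,::-1];cv2.imwrite('pics/w7.png',im[120:,100:460])"
```

```text
time_s: 29.15
tool_pos: [0.609, -0.1105, 0.1944]
tool_rot: [0.458, 0.542, 0.454, -0.539]
contact_force: [-0.2, 0.9, -0.1]
opening: 0.0881
time_s: 31.28
tool_pos: [0.5258, 0.3383, 0.1202]
tool_rot: [0.456, 0.541, 0.456, -0.541]
contact_force: [0.8, -0.0, -0.4]
opening: 0.088
(0.5255, 0.3388) 0.026 shift [94.2 -0.4 -0.4] turn [-0.001 -0.    -0.   ] q [ 0.53  0.27  1.83 -0.    1.05  0.7 ] t 31.27 pos [0.5258 0.3383 0.1202] open 0.088 F [ 0.8 -0.  -0.4]
```

View pics/w7.png

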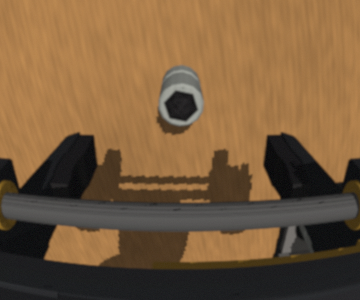

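Socket 32 is centred at (180,105) in the crop. Gripping.

```bash
python3 -m inch '25 0 0 0 0 0 0;25 0 0 0 0 0 0;22 0 0 0 0 0 0;15 0 0 0 0 0 0.2;7 0 0 0 0 0 0.3;0 0 0 0 0 0 0.4;0 0 0 0 0 0 0.5;0 0 0 0 0 0 0.56;0 0 0 0 0 0 0.6;0 0 0 0 0 0 0.65;0 0 0 0 0 0 1;0 0 0 0 0 0 1;0 0 0 0 0 0 1' 25
python3 -c "
from h import *
go('w32',.03)"
python3 -m inch '-5 0 0 0 0 0 1;-10 0 0 0 0 0 1;-20 0 0 0 0 0 1;-30 0 0 0 0 0 1;-30 0 0 0 0 0 1;-25 0 0 0 0 0 1;-20 0 0 0 0 0 1;0 0 0 0 0 0 1;0 0 0 0 0 0 1'
python3 -c "
from h import *
go((.6378,.0685),.165)"
```

```text
time_s: 32.95
tool_pos: [0.5256, 0.3388, 0.0262]
tool_rot: [0.456, 0.541, 0.456, -0.54]
contact_force: [0.3, -0.2, 2.2]
opening: 0.0316
w32 0.03 shift [ -3.8 156.7 248.7] turn [-0.    -0.    -0.001] q [ 0.53  0.38  1.88 -0.    0.88  0.7 ] t 32.95 pos [0.5256 0.3388 0.0262] open 0.0316 F [ 0.3 -0.2  2.2]
time_s: 34.08
tool_pos: [0.5247, 0.3383, 0.165]
tool_rot: [-0.456, -0.54, -0.456, 0.541]
contact_force: [0.3, 0.3, -2.0]
opening: 0.0311
(0.6378, 0.0685) 0.165 shift [1.000e-01 1.572e+02 2.468e+02] turn [-0.     0.001  0.001] q [0.53 0.22 1.79 0.   1.13 0.7 ] t 34.08 pos [0.5247 0.3383 0.165 ] open 0.0311 F [ 0.3  0.3 -2. ]
```

```bash
python3 -m inch '0 19.6 30.9 0 0 0 1;0 19.6 30.9 0 0 0 1;0 19.6 30.9 0 0 0 1;0 19.6 30.9 0 0 0 1;0 19.6 30.9 0 0 0 1;0 19.6 30.9 0 0 0 1;0 19.6 30.9 0 0 0 1;0 19.6 30.9 0 0 0 1;15 0 0 0 0 0 1;30 0 0 0 0 0 1;30 0 0 0 0 0 1;15 0 0 0 0 0 1;0 0 0 0 0 0 1;0 0 0 0 0 0 1'
python3 -c "
from h import *
go((.6378,.0685),.0322)"
```

```text
time_s: 35.83
tool_pos: [0.6386, 0.0689, 0.0767]
tool_rot: [0.456, 0.541, 0.456, -0.54]
contact_force: [0.9, 0.5, -2.1]
opening: 0.0315
(0.6378, 0.0685) 0.0322 shift [44.5 -0.8  0.6] turn [-0.    -0.    -0.001] q [0.07 0.34 1.82 0.   0.98 0.24] t 35.83 pos [0.6386 0.0689 0.0767] open 0.0315 F [ 0.9  0.5 -2.1]
```

```bash
python3 -m inch '15 -0.5 0.5 0 0 0 1;13 0 0 0 0 0 1;8 0 0 0 0 0 1;4 0 0 0 0 0 1;2 0 0 0 0 0 1;1.5 0 0 0 0 0 1;0.5 0 0 0 0 0 1;0 0 0 0 0 0 1;0 0 0 0 0 0 1'
python3 -c "
from h import *
go((.6378,.0685),.0322)"
```

```text
time_s: 36.95
tool_pos: [0.6377, 0.0681, 0.0323]
tool_rot: [0.456, 0.541, 0.456, -0.54]
contact_force: [-0.8, -0.7, 0.2]
opening: 0.0313
(0.6378, 0.0685) 0.0322 shift [ 0.1  0.  -0.4] turn [-0.    -0.    -0.001] q [ 0.07  0.39  1.84 -0.    0.9   0.24] t 36.95 pos [0.6377 0.0681 0.0323] open 0.0313 F [-0.8 -0.7  0.2]
```

```bash
python3 -m inch '0.3 0 0 0 0 0 1;0 0 0 0 0 0 0.6;0 0 0 0 0 0 0.5;0 0 0 0 0 0 0.2;0 0 0 0 0 0 0;0 0 0 0 0 0 0;0 0 0 0 0 0 0;-15 0 0 0 0 0 0;-30 0 0 0 0 0 0;-40 0 0 0 0 0 0;-40 0 0 0 0 0 0;-30 0 0 0 0 0 0;-30 -40 40 0 0 0 0;0 -40 40 0 0 0 0;0 -40 40 0 0 0 0;0 -40 40 0 0 0 0;0 0 40 0 0 0 0;0 0 40 0 0 0 0;0 0 0 0 0 0 0;0 0 0 0 0 0 0'
python3 - <<'E'
from h import *
ct=calibration('top');im=grab_frame('top')[:,:,::-1];c=calibration('wrist');w=grab_frame('wrist')[:,:,::-1]
cv2.imwrite('pics/t8.png',cv2.resize(im[90:260,180:440],None,fx=3,fy=3,interpolation=cv2.INTER_CUBIC));cv2.imwrite('pics/w8.png',w)
for k,h in(('w50',.07),('w32',.062),('w24',.058),('w41',.066)):
    p=rot(ct['attitude']).inv().apply(np.array([*P[k],h])-ct['origin']);u=ct['fx']*p[0]/p[2]+ct['cx'];v=ct['fy']*p[1]/p[2]+ct['cy']
    ce,a=dark(im,u,v,45);print(k,(u,v),ce,a,'err mm',((onz(ct,*ce,h)[:2]-P[k])*1000).round(1))
E
```

```text
time_s: 39.45
tool_pos: [0.4403, -0.1404, 0.2165]
tool_rot: [0.456, 0.541, 0.455, -0.54]
contact_force: [-0.7, -0.8, -0.4]
opening: 0.0882
w50 (np.float64(203.9789662828945), np.float64(126.64711462125082)) [203.59649123 127.19298246] 171 err mm [-1.2  0.8]
w32 (np.float64(244.96910064027264), np.float64(134.82413878912502)) [245.125   135.15625] 64 err mm [-0.7 -0.4]
w24 (np.float64(285.7352230853169), np.float64(142.21226433911892)) [285.46666667 142.6       ] 30 err mm [-0.9  0.6]
w41 (np.float64(326.82080184030883), np.float64(148.27251115878383)) [326.63909774 149.01503759] 133 err mm [-1.7  0.4]
```

View pics/t8.png

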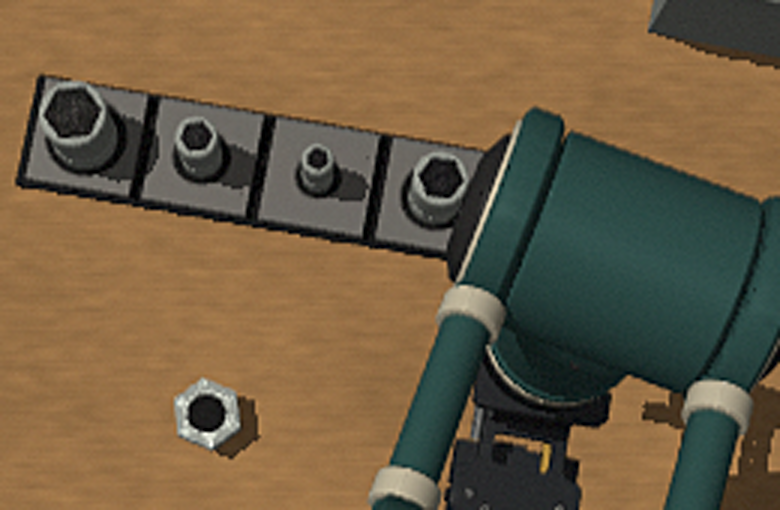

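View pics/w8.png

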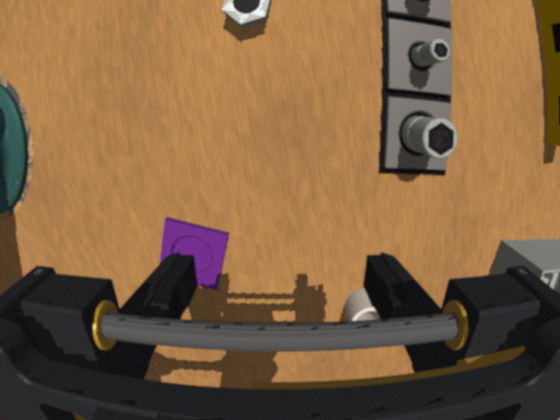

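All four sockets stand in their wells in the top crop, at (75,110), (197,140), (318,160) and (440,180). Their tops are within 2 mm of where they should be. The nut at (207,413) is in its place, and the gripper is clear.

```bash
python3 -c "
from rig import *
print(finish_job())"
```

```text
the job is handed in; nothing more can be done
None
```

All four sockets (24, 50, 41 and 32, in that order) were gripped near the top, carried over and set down in their own wells. I handed the job in at about 39.5 s of the 99 s allowed; no verdict was reported.

**Last checks:**
- **Centring:** in the top picture each socket's top was within 2 mm of its measured well centre, and all four looked upright. The gripper was open and clear of everything.
- **Height:** at release, 41 and 32 matched the expected floor height and force. For 24 and 50 the last readings before a final nudge of about 1 mm still showed roughly the socket's weight, so they may have settled by under a millimetre. I had no direct view of any socket's foot on its floor.
- **Force on socket 41:** it showed about 5 N sideways as it touched down. After release it looked upright and was 1.7 mm off centre.
- **Camera disagreement:** the top and wrist cameras differed by a steady 2.5 mm or so, and I used the mean.
- **Things to leave alone:** none of my moves went near the nut, coupling or purple plate, and all three still appeared in the final pictures. I did not measure their positions again.

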